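# Stock the slide-top supply case

### The job

Slide the cover of the supply case fully open, then stand the tall bottle in the rear bay (the one farther from the robot) first and after it the short jar in the front bay, setting both down gently and upright. Then slide the cover fully shut over them, and leave everything else on the trolley where it is.

Things in the scene. Friction and masses are not known exactly. Their poses are not given: they have to be found in the camera images.
- case: White plastic supply case, fixed, 192 x 345 mm, turned up to 0.25 rad. Origin on the table under the centre of its open bay; x to the rear (away from the robot), y left, z up. Bay inside: x -85..85, y -80..80, floor z 4, rim z 100 mm. Its left half (y 80..260) is closed; the open cover lies on it. Rails along y at x = +-84..96, tops at z 110; end bar at y 257, top z 108.
- cover (a joint): Steel sliding cover of the case, 178 x 168 x 5 mm, its top at z 105.5 mm of the case. Metres slid along the case's +y: 0 fully shut, 0.165 fully open (hard stops). It starts between 0 and 35 mm open. It stays where it is left and takes about 2 N (plus 6 N per m/s) to slide.
- cover_rib (a point): Middle of the top edge of the cover's upright black push rib: 70 mm along the case's x, 10 mm thick in y, standing 20 mm above the cover (top at z 125.5 mm of the case). At case y -66 mm with the cover shut; moves with it. Push its side face, toward +y to open, toward -y to shut.
- rear_bay (a point): Centre of the rear bay's floor: case (44, 0, 4) mm. The bay is 83 mm in x by 160 mm in y; a fence 4 mm thick along y at case x = 0, top at z 18 mm, parts it from the front bay.
- front_bay (a point): Centre of the front bay's floor: case (-44, 0, 4) mm. The bay is 83 mm in x by 160 mm in y.
- bottle_mid (a point): The tall bottle, standing: white plastic, paper label, grey cap band; 46 mm diameter up to 70 mm, then a shoulder and a 34 mm diameter neck and cap, 92 mm tall in all; about 0.13 kg. Point on its axis half-way up (46 mm above its foot); z is its axis. Gripped 58 mm above its foot, the gripper stays clear of the case's rim.
- jar_mid (a point): The short jar, standing: white plastic, paper label, grey lid band; a cylinder 58 mm in diameter, 64 mm tall; about 0.12 kg. Point on its axis half-way up (32 mm above its foot); z is its axis. Gripped 50 mm above its foot, the gripper stays clear of the rim. Jar and bottle stand right of the case, either one nearer, axes 100 mm or more apart.
- tweezers: Bystander: steel tweezers, 130 mm along y, 12 mm wide, 8 mm high, lying between bottle and jar; origin under the middle.
- bowl: Bystander: steel bowl, 116 mm diameter, 50 mm high; origin under its centre.
- tape: Bystander: roll of paper tape lying flat, 90 mm diameter, 25 mm high; origin under its centre.
- packet: Bystander: small paper carton lying flat, 80 mm along x, 26 mm wide, 20 mm high, between the case and the two items; origin under its centre.
There are look-alikes about, which are no part of the job. Leave any blue or red look-alike of the part that bears jar_mid alone. What is shaped like the part that bears bottle_mid but red is not meant.

How it is judged:
On the way, in this order (a step that is already met when the one before it is completed fails the run):
1. the cover is slid open (at least 145 mm) (value of joint cover above 0.145 m), for 0.2 s.
2. the tall bottle stands released in the rear bay, while the jar is not yet in the case and the cover is open (x of bottle_mid in the frame of case between 0.018 and 0.07 m and y of bottle_mid in the frame of case between -0.062 and 0.062 m and z of bottle_mid in the frame of case between 0.044 and 0.056 m and angle between bottle_mid's own z axis and vertical below 0.1 rad and linear speed of bottle below 0.02 m/s and contact force between the fingers and bottle below 0.2 N and value of joint cover above 0.13 m and horizontal distance between jar_mid and front_bay above 0.1 m), for 0.2 s.
3. the short jar stands released in the front bay, the bottle still standing in the rear bay (x of jar_mid in the frame of case between -0.07 and -0.018 m and y of jar_mid in the frame of case between -0.062 and 0.062 m and z of jar_mid in the frame of case between 0.03 and 0.042 m and angle between each of jar_mid, bottle_mid's own z axis and vertical below 0.1 rad and linear speed of jar below 0.02 m/s and contact force between the fingers and jar below 0.2 N and x of bottle_mid in the frame of case between 0.018 and 0.07 m and y of bottle_mid in the frame of case between -0.062 and 0.062 m and z of bottle_mid in the frame of case between 0.044 and 0.056 m), for 0.2 s.
4. the cover is slid shut (within 5 mm) (value of joint cover below 0.005 m), for 0.2 s.
At the end, for the whole second after the job is handed in: The cover is within 5 mm of fully shut, the bottle stands upright (within 0.1 rad) on the floor of the rear bay and the jar upright on the floor of the front bay, both at rest (value of joint cover below 0.005 m and x of bottle_mid in the frame of case between 0.018 and 0.07 m and y of bottle_mid in the frame of case between -0.062 and 0.062 m and z of bottle_mid in the frame of case between 0.044 and 0.056 m and angle between each of bottle_mid, jar_mid's own z axis and vertical below 0.1 rad and x of jar_mid in the frame of case between -0.07 and -0.018 m and y of jar_mid in the frame of case between -0.062 and 0.062 m and z of jar_mid in the frame of case between 0.03 and 0.042 m and linear speed of each of bottle, jar below 0.02 m/s); the robot touches nothing.
It fails at once if a bystander (tweezers, bowl, tape roll, small carton) is moved more than 30 mm (distance of any of tweezers, bowl, tape, packet from where it was at the start of the episode above 0.03 m).
It fails at once if the bottle or the jar is tipped more than 0.6 rad (angle between any of bottle_mid, jar_mid's own z axis and vertical above 0.6 rad).
It fails at once if the bottle is dropped into the case instead of set down (faster than 0.6 m/s inside it) (linear speed of bottle above 0.6 m/s and z of bottle_mid in the frame of case below 0.11 m and x of bottle_mid in the frame of case between -0.085 and 0.085 m and y of bottle_mid in the frame of case between -0.08 and 0.08 m).
It fails at once if the jar is dropped into the case instead of set down (faster than 0.6 m/s inside it) (linear speed of jar above 0.6 m/s and z of jar_mid in the frame of case below 0.11 m and x of jar_mid in the frame of case between -0.085 and 0.085 m and y of jar_mid in the frame of case between -0.08 and 0.08 m).
It also fails if it takes over 72 s, if anything falls off the work surface, if the arm or the gripper's body presses on something with over 40 N, if the wrist force passes 120 N, or if a joint passes its speed limit or range.

### The arm

A 7-joint arm with a two-finger parallel gripper is mounted at the origin on the work surface. World frame = base frame: x ahead of the robot, y to its left, z up, the work surface at z = 0. Lengths are in m, angles in rad, forces in N, time in s.
With the tool pointing down it reaches from about 0.425 to 0.875 m from the base axis. Payload 8.4 kg.
Tool frame: the origin (TCP) lies at the very end of the fingers, on their centre line; the grasp point (between the pads) lies 19 mm behind it; z points along the fingers, y is the line along which they close (so a half turn about z gives the same grasp; the last joint's range is limited). The gripper opens to 85 mm and grips with 20 to 120 N. Pads are 22 mm wide; open, the fingers measure 114 mm over their backs; the gripper's body (76 mm by 85 mm) begins 54 mm behind the grasp point. The pads swing forward as they close: fully open they stand 13 mm farther back than shut.
Start: joints at [-1.439, 0.333, 0.04, 1.465, -0.013, 1.343, -0.059], TCP at [0.149, 0.633, 0.231] pointing down, gripper open.
Joint ranges: [-2.58, 2.58], [-0.38, 2.09], [-1.3, 1.39], [0.25, 2.4], [-1.5, 4.64], [0.08, 2.09], [-2.65, 2.65]. Speed limits (rad/s): [2.22, 2.22, 2.79, 2.79, 3.14, 3.14, 3.14].

### API

Orientations are given as a unit quaternion [w, x, y, z].
In Python, from workcell import get_obs, cams, sign_off gives the robot as it stands.
- The arm moves only by the shell command python3 -m handwheel 'ROWS'. ROWS is JSON, one flat list of numbers, 5 for each row, row after row: the shift along the tool's x, y, z normalised to -1 to 1, where 1 is 60 mm, then the turn about the tool's z normalised to -1 to 1, where 1 is 45 degrees, then the closure, from 0 (fully open) to 1 (shut). In form: [dx, dy, dz, roll, gripper, dx, dy, dz, roll, gripper, ...]. A call has 1 to 20 rows; each row shifts and turns the commanded pose from where the row before left it, along the tool's axes as they then stand; what a row does not reach is not made up. A row lasts 1/8 s, in which the tool goes at most 62.5 mm and 10.7 degrees, less where a joint would pass 70% of its speed; a pose out of reach is approached as far as the arm can. A call with a number of a shift or a turn outside -1 to 1 is refused whole. A call with a gripper value outside its range is refused whole. The fingers move at their own pace and stop on an object; the grip force is fixed at half the most. Time passes only in rows, so rows that do not move let the fingers close. It gives the time, the measured TCP pose, the force, the opening and the grip force at its end, in the units of the state.
- get_obs(): the state, without advancing time (a new reading comes with each control period).
- cams.capture(name): name is "scene" or "side" or "wrist"; returns the picture (480x640x3 uint8, red, green, blue); there is no depth.
- cams.camera_model(name): a dict with "vfov" (degrees; the focal length in pixels is half the picture's height over the tangent of half this angle, whatever the lens; pixels are square), "cx", "cy" (the principal point, pixels), "distortion" ([k1, k2, p1, p2, k3] as OpenCV has them; the pictures are not rectified), "camera_from_world" (4x4, takes a point from world to camera coordinates). Camera axes: x right, y up, looking along -z (the intrinsics and any distortion apply to the point x, -y, -z); pixel columns grow to the right and rows downward; lengths in m; the calibration is good to about 2 mm. A picture is of the moment at which its call begins: read the wrist's pose just before it. camera_model takes no time and is no camera call; for the wrist camera it gives the pose at the moment of the call.
- sign_off(): hands the job in; it is judged then, once.
The state is a dict: "time_s": time; "qpos": joint angles; "qd": joint speeds; "joint_torque": joint torques, N m; "tcp_pos": TCP position; "tcp_rot": TCP orientation; "ft_force": force on the tool from outside, world axes, zero at the start; "ft_torque": the same for the moment, N m; "opening": opening from 0.0 (shut) to 1.0 (fully open); "gripper_force": force on a finger pad.
Only numpy, scipy, OpenCV 4.12 (cv2) and the standard library are available. Lean on these libraries where they do the work, as an engineer would, in place of code of your own. Each camera call takes 0.05 s, during which the arm holds its last target. There are 200 camera calls.

## Working session

There is one attempt and no reset: what is moved stays moved. The work goes in short steps, Python scripts to look and compute and a shell command to move; the robot and the scene stay as the last step left them, time stands still between calls to the robot, and variables do not carry over. Pictures are saved under pics/ and viewed, at most 10 in all, crops included, and the job is handed in when it is done.

```bash
mkdir -p pics
cat > h.py <<'E'
import numpy as np, cv2
from workcell import get_obs, cams
def K(m):
    f=240/np.tan(np.radians(m['vfov'])/2)
    return np.array([[f,0,m['cx']],[0,f,m['cy']],[0,0,1.]])
def ray(m,px):
    p=cv2.undistortPoints(np.array(px,float).reshape(-1,1,2),K(m),np.array(m['distortion'],float)).reshape(-1,2)
    T=np.array(m['camera_from_world']);R=T[:3,:3];o=-R.T@T[:3,3]
    d=np.c_[p[:,0],-p[:,1],-np.ones(len(p))]@R
    return o,d/np.linalg.norm(d,axis=1,keepdims=True)
def plane(m,px,z):
    o,d=ray(m,px);return o+d*((z-o[2])/d[:,2])[:,None]
def tri(m1,p1,m2,p2):
    o1,d1=ray(m1,[p1]);o2,d2=ray(m2,[p2]);A=np.c_[d1[0],-d2[0]]
    t=np.linalg.lstsq(A,o2-o1,rcond=None)[0];a=o1+t[0]*d1[0];b=o2+t[1]*d2[0]
    return (a+b)/2,np.linalg.norm(a-b)
def proj(m,P):
    T=np.array(m['camera_from_world']);c=np.atleast_2d(P)@T[:3,:3].T+T[:3,3]
    c=c*[1,-1,-1]
    return cv2.projectPoints(c,np.zeros(3),np.zeros(3),K(m),np.array(m['distortion'],float))[0].reshape(-1,2)
def cap(n,f):
    m=cams.camera_model(n);im=cams.capture(n);cv2.imwrite('pics/'+f,im[:,:,::-1]);return m,im
E
python3 - <<'E'
from h import *
import pickle
d={}
for n in('scene','side','wrist'): d[n]=cap(n,n+'0.png')
pickle.dump(d,open('v0.pkl','wb'))
o=get_obs();print(o['tcp_pos'],o['tcp_rot'],o['time_s'],o['opening'])
for n in d:
    m=d[n][0];T=np.array(m['camera_from_world']);print(n,m['vfov'],m['distortion'],-T[:3,:3].T@T[:3,3])
E
```

```text
[0.14862742 0.63242786 0.230648  ] [-2.61839766e-05  1.15145738e-01  9.93348422e-01 -6.08523960e-04] 0.15 0.9948357078900031
scene 46.57490123020417 [-0.12960584  0.          0.          0.          0.        ] [ 1.03831962 -0.0210667   0.88713048]
side 46.5031921176179 [-0.16920388  0.          0.          0.          0.        ] [ 0.24253382 -1.24428883  0.84377944]
wrist 65.97984088868249 [0.02083559 0.         0.         0.         0.        ] [0.0731079  0.65099737 0.37445434]
```

View pics/scene0.png

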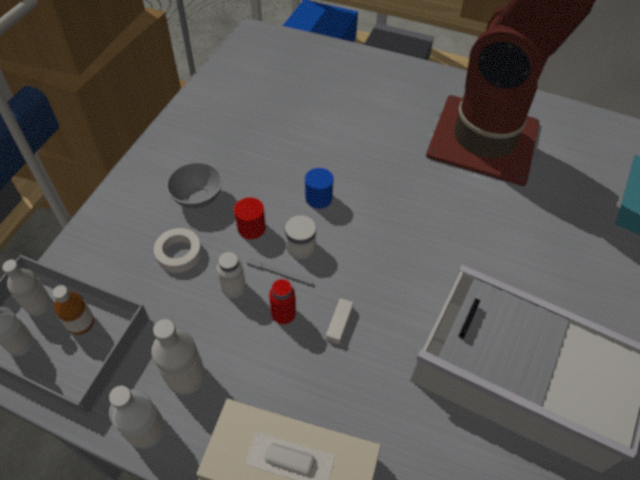

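View pics/side0.png

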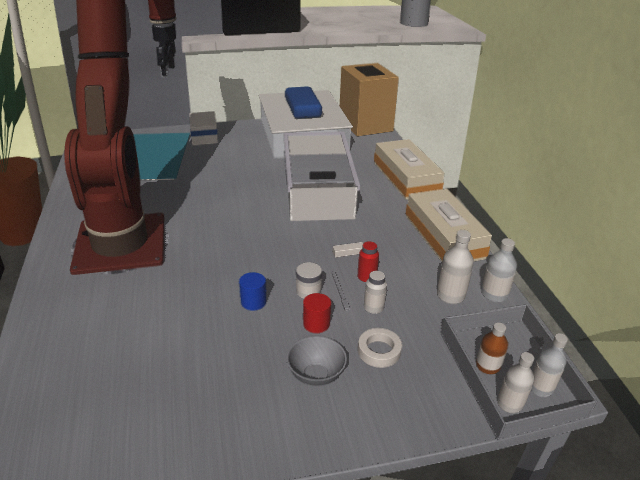

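The scene view shows the case at right with the black rib at (470,318).
- **Jars:** white (300,237), red (250,218) and blue (319,188). The white one with the grey lid band fits.
- **Small bottles:** white (231,275) and red (283,301). The white one beside the tweezers fits. The big white bottles at (178,357) and (135,417), and those in the tray, are larger and away from the tweezers.

I'll confirm both in one crop.

Run:
```python
from h import *
import pickle
d=pickle.load(open('v0.pkl','rb'))
s=d['scene'][1];e=d['side'][1]
z=lambda im,x,y,w,h,W,H:cv2.resize(im[y:y+h,x:x+w],(W,H),interpolation=cv2.INTER_CUBIC)
a=z(s,200,170,130,100,390,300);b=z(s,410,260,230,177,390,300)
c=z(e,290,225,130,100,390,300);f=z(e,260,120,130,100,390,300)
cv2.imwrite('pics/crop.png',np.vstack([np.hstack([a,b]),np.hstack([c,f])])[:,:,::-1])
for n,boxes in (('scene',[(284,214,322,262),(216,250,248,302)]),('side',[(293,260,326,300),(362,270,389,316)])):
    im=d[n][1]
    for x0,y0,x1,y1 in boxes:
        r=im[y0:y1,x0:x1].astype(int);print(n,(x0,y0))
        # warm-white body mask
        mk=((r[...,0]-r[...,2]>6)&(r.max(2)>90)) | (r.min(2)>150)
        for y in range(0,y1-y0,3):
            xs=np.where(mk[y])[0];print(y+y0,(xs.min()+x0,xs.max()+x0) if len(xs) else None,r[y,(x1-x0)//2],end='; ')
        print()
```

```text
scene (284, 214)
214 None [123 123 123]; 217 (np.int64(293), np.int64(308)) [153 150 144]; 220 (np.int64(290), np.int64(311)) [154 150 145]; 223 (np.int64(287), np.int64(313)) [153 149 144]; 226 (np.int64(285), np.int64(314)) [152 150 143]; 229 (np.int64(286), np.int64(315)) [154 152 145]; 232 (np.int64(287), np.int64(313)) [153 150 144]; 235 (np.int64(289), np.int64(312)) [153 150 144]; 238 (np.int64(293), np.int64(306)) [136 134 129]; 241 (np.int64(286), np.int64(287)) [52 53 56]; 244 (np.int64(286), np.int64(289)) [74 72 68]; 247 (np.int64(287), np.int64(310)) [87 86 77]; 250 (np.int64(294), np.int64(307)) [86 85 80]; 253 (np.int64(297), np.int64(302)) [90 86 81]; 256 None [86 82 81]; 259 None [69 71 70]; 
scene (216, 250)
250 None [115 117 117]; 253 (np.int64(224), np.int64(233)) [145 142 137]; 256 (np.int64(220), np.int64(235)) [152 149 145]; 259 (np.int64(220), np.int64(237)) [152 149 143]; 262 (np.int64(219), np.int64(236)) [153 149 143]; 265 (np.int64(218), np.int64(241)) [141 139 133]; 268 (np.int64(218), np.int64(219)) [55 57 58]; 271 (np.int64(218), np.int64(237)) [77 73 7
[... 1145 characters left out ...]
np.int64(383)) [163 154 151]; 276 (np.int64(362), np.int64(384)) [164 158 151]; 279 (np.int64(362), np.int64(381)) [177 169 162]; 282 (np.int64(366), np.int64(385)) [88 86 93]; 285 (np.int64(366), np.int64(386)) [196 188 181]; 288 (np.int64(366), np.int64(385)) [216 207 201]; 291 (np.int64(365), np.int64(385)) [169 161 157]; 294 (np.int64(365), np.int64(385)) [167 162 155]; 297 (np.int64(365), np.int64(384)) [188 180 168]; 300 (np.int64(364), np.int64(384)) [187 176 169]; 303 (np.int64(364), np.int64(383)) [189 179 170]; 306 (np.int64(364), np.int64(383)) [185 175 166]; 309 (np.int64(365), np.int64(382)) [164 160 153]; 312 (np.int64(370), np.int64(379)) [154 150 145]; 315 None [106 104 107];
```

View pics/crop.png

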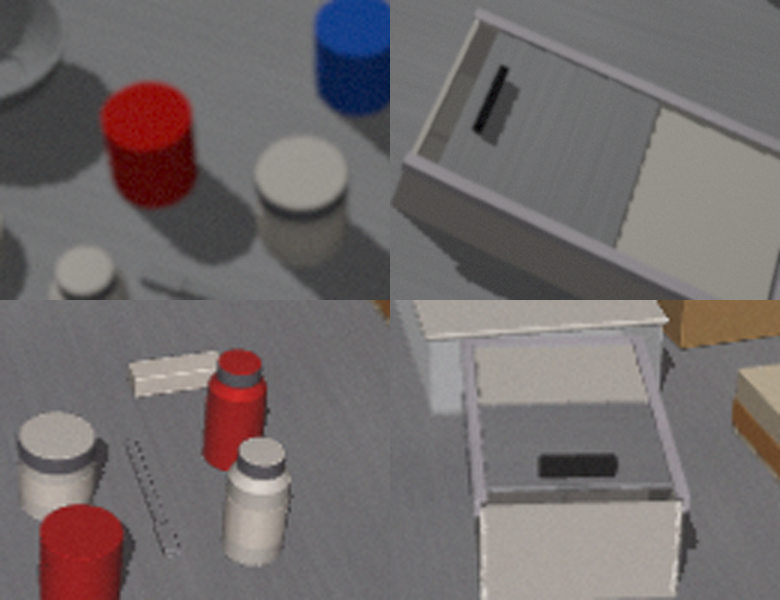

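The crop confirms the targets: white jar with grey band (scene 300,228) and white bottle with grey band (scene 228,260). The rib ends are at scene (478,299) and (462,338), and the case's right-hand corners at (420,353) and (463,268).

Run:
```python
from h import *
import pickle
d=pickle.load(open('v0.pkl','rb'))
S=d['scene'][0];E=d['side'][0]
np.set_printoptions(precision=4,suppress=True)
print('jar top',tri(S,(300.3,227.5),E,(309.3,269.5)),plane(S,[(300.3,227.5)],.064),plane(E,[(309.3,269.5)],.064))
print('bot top',tri(S,(228.3,260),E,(376.8,276)),plane(S,[(228.3,260)],.092),plane(E,[(376.8,276)],.092))
# rib black mask
for n,b in(('scene',(450,285,495,350)),('side',(300,165,345,185))):
    im=d[n][1];r=im[b[1]:b[3],b[0]:b[2]];mk=(r.max(2)<30).astype(np.uint8)
    c=max(cv2.findContours(mk,0,2)[0],key=cv2.contourArea);print(n,cv2.boxPoints(cv2.minAreaRect(c))+[b[0],b[1]])
print('rib',tri(S,(477.8,299.5),E,(309.7,172)),tri(S,(461.9,338),E,(335.7,171.5)))
print('corners',plane(S,[(420,353),(463,268)],.110), tri(S,(463,268),E,(285,158)))
# rails: lines through image (rear rail outer edge)
im=d['scene'][1]
for c in (500,540,580,620):
    print(c,[ (y,tuple(int(v) for v in im[y,c])) for y in range(275,345,4)][:0])
```

```text
jar top (array([ 0.4491, -0.2778,  0.0612]), np.float64(0.001637814103715611)) [[ 0.4502 -0.2766  0.064 ]] [[ 0.4489 -0.282   0.064 ]]
bot top (array([ 0.581 , -0.3586,  0.0868]), np.float64(0.0017033676916852953)) [[ 0.5831 -0.3561  0.092 ]] [[ 0.5792 -0.3654  0.092 ]]
scene [[459.1237 335.7217]
 [475.3299 299.2577]
 [479.4124 301.0722]
 [463.2062 337.5361]]Traceback (most recent call last):
  File "<stdin>", line 11, in <module>
ValueError: max() iterable argument is empty
```

Run:
```python
from h import *
import pickle
d=pickle.load(open('v0.pkl','rb'))
S=d['scene'][0];E=d['side'][0]
np.set_printoptions(precision=4,suppress=True)
a,ea=tri(S,(477.8,300),E,(309.7,172));b,eb=tri(S,(462.2,337.5),E,(335.7,171.5))
print('rib',a,ea,b,eb)
for z in (.1255,):
    p=plane(S,[(477.8,300),(462.2,337.5)],z);q=plane(E,[(309.7,172),(335.7,171.5)],z);print(p,q,np.linalg.norm(p[0]-p[1]))
c=plane(S,[(420,353),(463,268)],.110);print('corners',c,np.linalg.norm(c[0]-c[1]));v=c[0]-c[1];print('yaw',np.arctan2(v[1],v[0]))
# right edge of cover in scene: crop (662,105)->(618,245)
f=lambda x,y:(410+(x-390)/1.696,260+y/1.696)
k=plane(S,[f(662,105),f(617,245)],.1055);print('cover +y edge',k)
r=plane(S,[f(480,12),f(780,140)],.110);v=r[1]-r[0];print('front rail',r,np.arctan2(-v[0],v[1]))
r=plane(S,[f(407,157),f(775,318)],.110);v=r[1]-r[0];print('rear rail',r,np.arctan2(-v[0],v[1]))
from scipy.spatial.transform import Rotation as R
print(R.from_quat(np.roll(get_obs()['tcp_rot'],-1)).as_matrix())
```

```text
rib [0.5195 0.0623 0.1213] 0.00030851918499227626 [0.5916 0.0549 0.1189] 0.0036438724606693037
[[0.5225 0.0617 0.1255]
 [0.5973 0.0533 0.1255]] [[0.5178 0.0549 0.1255]
 [0.5875 0.0455 0.1255]] 0.0752616470382043
corners [[ 0.638  -0.0001  0.11  ]
 [ 0.4591  0.0263  0.11  ]] 0.18079150135256788
yaw -0.14622616074272254
cover +y edge [[0.4933 0.218  0.1055]
 [0.65   0.1975 0.1055]]
front rail [[0.4572 0.0259 0.11  ]
 [0.4926 0.3346 0.11  ]] -0.11406112529697848
rear rail [[ 0.6373 -0.0002  0.11  ]
 [ 0.6709  0.343   0.11  ]] -0.09766567674658007
[[-0.9735  0.2288 -0.0002]
 [ 0.2288  0.9735 -0.0012]
 [-0.0001 -0.0012 -1.    ]]
```

```bash
python3 -m handwheel '[0,0,-0.6,0,0, 0,0,-0.4,0,0, -0.55,-0.487,0,0,0, -0.55,-0.487,0,0,0, -0.55,-0.487,0,0,0, -0.55,-0.487,0,0,0, -0.55,-0.487,0,0,0, -0.55,-0.487,0,0,0, -0.55,-0.487,0,0,0, -0.55,-0.487,0,0,0, -0.55,-0.487,0,0,0, -0.55,-0.487,0,0,0, -0.55,-0.487,0,0,0, -0.55,-0.487,0,0,0, -0.55,-0.487,0,0,0, -0.55,-0.487,0,0,0, -0.55,-0.487,0,0,0, -0.55,-0.487,0,-0.153,0, 0,0,0,0,0, 0,0,0,0,0]'
python3 - <<'E'
from h import *
import pickle
m,im=cap('wrist','w1.png');pickle.dump((m,im),open('w1.pkl','wb'))
T=np.array(m['camera_from_world']);print(get_obs()['tcp_pos'],-T[:3,:3].T@T[:3,3],T[2,:3])
E
```

```text
time_s: 2.65
tcp_pos: [0.5555, 0.0572, 0.291]
tcp_rot: [-0.0, 0.056, 0.998, 0.0]
ft_force: [-0.0, 1.2, 0.0]
opening: 0.999
gripper_force: 0.0
[0.55532292 0.05782257 0.29109258] [0.47843624 0.0664592  0.43500563] [-0.30184584  0.0347696   0.9527225 ]
```

View pics/w1.png

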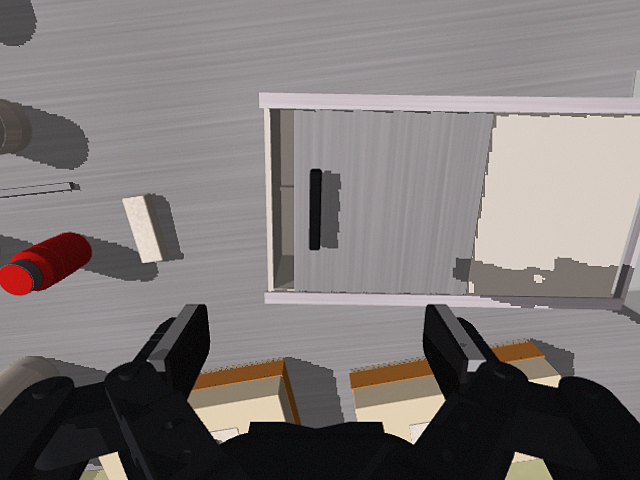

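The wrist view shows the cover's rib from (316,170) to (315,249), and the rails' right-hand ends at (260,93) and (265,303).

Run:
```python
from h import *
import pickle
np.set_printoptions(precision=4,suppress=True)
m,im=pickle.load(open('w1.pkl','rb'))
r=im[160:260,300:330];mk=(r.max(2)<45).astype(np.uint8)
c=max(cv2.findContours(mk,0,2)[0],key=cv2.contourArea);bx=cv2.boxPoints(cv2.minAreaRect(c))+[300,160];print(bx)
p=plane(m,bx,.1255);print('rib box',p[:,:2],p.mean(0)[:2])
c=plane(m,[(260,93),(265,303)],.110);v=c[1]-c[0];y=np.arctan2(v[1],v[0]);print('corners',c[:,:2],np.linalg.norm(v),y)
f=plane(m,[(262,93),(638,97)],.110);g=plane(m,[(267,303),(605,308)],.110)
for a in(f,g): w=a[1]-a[0];print('rail yaw',np.arctan2(-w[0],w[1]))
th=-.107
for th in(-.10,-.115):
  Ry=np.array([[np.cos(th),-np.sin(th)],[np.sin(th),np.cos(th)]])
  o=c.mean(0)[:2]-Ry@[0,-.0850];print('origin',o,'rib in case',Ry.T@(p.mean(0)[:2]-o))
```

```text
[[310. 169.]
 [321. 169.]
 [321. 249.]
 [310. 249.]]
rib box [[0.5179 0.0568]
 [0.5189 0.0659]
 [0.589  0.0584]
 [0.588  0.0487]] [0.5535 0.0574]
corners [[ 0.4542  0.0227]
 [ 0.6443 -0.0024]] 0.1917615194401781 -0.13110796951367001
rail yaw -0.1253656267600394
rail yaw -0.12322160395889374
origin [0.5577 0.0947] rib in case [-0.0005 -0.0375]
origin [0.559  0.0946] rib in case [-0.0013 -0.0375]
```

Width measures 191.8 mm against the stated 192. Case yaw is about -0.12, origin (0.559,0.0945), cover about 29 mm open. Descending to straddle and hold the rib.

```bash
python3 -m handwheel '[0,0,0.7,0,0, 0,0,0.7,0,0, 0,0,0.7,0,0, 0,0,0.5,0,0, 0,0,0.35,0,0, 0,0,0,0,0, 0,0,0,0,0.5, 0,0,0,0,1, 0,0,0,0,1, 0,0,0,0,1, 0,0,0,0,1]'
```

```text
time_s: 4.08
tcp_pos: [0.5559, 0.0568, 0.1148]
tcp_rot: [0.0, 0.056, 0.998, 0.0]
ft_force: [-1.1, 0.4, 5.8]
opening: 0.093
gripper_force: 60.4
```

```bash
python3 -m handwheel '[0,0.15,0,0,1, 0,0.3,0,0,1, 0,0.35,0,0,1, 0,0.35,0,0,1, 0,0.35,0,0,1, 0,0.35,0,0,1, 0,0.25,0,0,1, 0,0.12,0,0,1, 0,0,0,0,1, 0,0,0,0,1]'
```

```text
time_s: 5.32
tcp_pos: [0.5733, 0.1909, 0.1149]
tcp_rot: [0.003, 0.055, 0.998, 0.001]
ft_force: [12.9, 0.2, -3.4]
opening: 0.097
gripper_force: 59.3
```

```bash
python3 -m handwheel '[0,0,0,0,0, 0,0,0,0,0, 0,0,0,0,0, 0,0,-0.4,0,0, 0,0,-0.9,0,0, 0,0,-0.9,0,0, 0,0,-0.9,0,0, 0.063,-0.72,0,0,0, 0.063,-0.72,0,0,0, 0.063,-0.72,0,0,0, 0.063,-0.72,0,0,0, 0.063,-0.72,0,0,0, 0.063,-0.72,0,0,0, 0.063,-0.72,0,0,0, 0.063,-0.72,0,0,0, 0.063,-0.72,0,0,0, 0.063,-0.72,0,0,0, 0.063,-0.72,0,0,0, 0.063,-0.72,0,0,0, 0,0,0,0,0]'
python3 - <<'E'
from h import *
import pickle
m,im=cap('wrist','w2.png');pickle.dump((m,im),open('w2.pkl','wb'))
m2,im2=cap('scene','s2.png');pickle.dump((m2,im2),open('s2.pkl','wb'))
print(get_obs()['tcp_pos'])
E
```

```text
time_s: 7.82
tcp_pos: [0.4661, -0.3245, 0.3004]
tcp_rot: [-0.0, 0.058, 0.998, -0.001]
ft_force: [0.2, -0.4, -0.4]
opening: 0.998
gripper_force: 0.0
[ 0.46795688 -0.32093564  0.3001268 ]
```

View pics/w2.png

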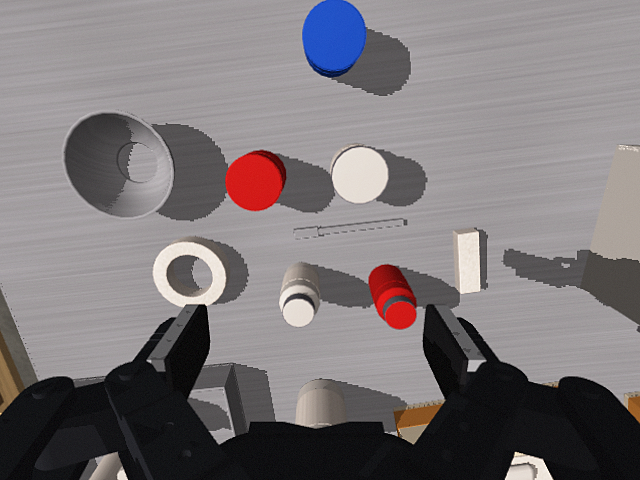

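The wrist view shows the bottle cap at (298,309), jar lid (360,174), red bottle cap (400,314), tweezers at row ~228, packet (467,260) and tape (190,272).

Run:
```python
from h import *
import pickle
np.set_printoptions(precision=4,suppress=True)
m,im=pickle.load(open('w2.pkl','rb'));S,si=pickle.load(open('s2.pkl','rb'))
def blob(b,thr):
    r=im[b[1]:b[3],b[0]:b[2]];mk=(r.min(2)>thr).astype(np.uint8)
    c=max(cv2.findContours(mk,0,2)[0],key=cv2.contourArea);e=cv2.fitEllipse(cv2.convexHull(c));return (e[0][0]+b[0],e[0][1]+b[1]),e[1]
j,ej=blob((325,140,400,210),205);b,eb=blob((275,290,325,330),205);print(j,ej,b,eb)
for n,w,s,h in(('jar',j,(300.3,227.5),.064),('bot',b,(228.3,260),.092)):
    print(n,tri(m,w,S,s),plane(m,[w],h)[0])
print('redbottle',plane(m,[(400,314)],.092)[0],'redjar',plane(m,[(254,181)],.064)[0],'tape',plane(m,[(190,267)],.025)[0],'packet',plane(m,[(466,230),(468,293)],.02),'tweez',plane(m,[(294,233),(406,222)],.005))
r=m2=cv2.cvtColor(im,cv2.COLOR_RGB2GRAY)
```

```text
(359.4181785583496, 174.72897720336914) (53.58201599121094, 55.4752311706543) (297.65285873413086, 312.36718559265137) (25.92989730834961, 29.73556900024414)
jar (array([ 0.4493, -0.2773,  0.0625]), np.float64(0.0005071652856382278)) [ 0.4492 -0.2777  0.064 ]
bot (array([ 0.5833, -0.3569,  0.0921]), np.float64(0.0016534530511303572)) [ 0.5836 -0.3577  0.092 ]
redbottle [ 0.5979 -0.2491  0.092 ] redjar [ 0.4432 -0.3861  0.064 ] tape [ 0.5438 -0.4884  0.025 ] packet [[ 0.5364 -0.1525  0.02  ]
 [ 0.6202 -0.1495  0.02  ]] tweez [[ 0.5212 -0.3585  0.005 ]
 [ 0.5229 -0.2197  0.005 ]]
```

```bash
python3 -m handwheel '[-0.495,-0.093,0,0,0, -0.495,-0.093,0,0,0, -0.495,-0.093,0,0,0, -0.495,-0.093,0,0,0, 0,0,0,0,0, 0,0,0.9,0,0, 0,0,0.9,0,0, 0,0,0.9,0,0, 0,0,0.9,0,0, 0,0,0.5,0,0, 0,0,0.27,0,0, 0,0,0,0,0, 0,0,0,0,0.3, 0,0,0,0,1, 0,0,0,0,1, 0,0,0,0,1, 0,0,0,0,1]'
```

```text
time_s: 10.05
tcp_pos: [0.5844, -0.3569, 0.0397]
tcp_rot: [0.001, 0.055, 0.998, -0.0]
ft_force: [-1.1, 0.5, 6.0]
opening: 0.517
gripper_force: 60.8
```

```bash
python3 -m handwheel '[0,0,-0.3,0,1, 0,0,-0.7,0,1, 0,0,-0.9,0,1, 0,0,-0.9,0,1, 0.042,0.3,0,0,1, 0.042,0.6,0,0,1, 0.042,0.7,0,0,1, 0.042,0.7,0,0,1, 0.042,0.7,0,0,1, 0.042,0.7,0,0,1, 0.042,0.7,0,0,1, 0.042,0.7,0,0,1, 0.042,0.7,0,0,1, 0.042,0.7,0,0,1, 0.042,0.6,0,0,1, 0.042,0.3,0,0,1, 0,0,0,0,1, 0,0,0,0,1]'
python3 - <<'E'
from h import *
import pickle
m,im=cap('wrist','w3.png');pickle.dump((m,im),open('w3.pkl','wb'))
m2,im2=cap('side','e3.png')
e=cv2.resize(im2[90:240,230:430],(480,360));cv2.imwrite('pics/m3.png',np.vstack([im,])[:, :, ::-1])
cv2.imwrite('pics/m3.png',np.hstack([cv2.resize(im,(440,330)),cv2.resize(im2[90:240,250:410],(352,330))])[:,:,::-1])
print(get_obs()['tcp_pos'],get_obs()['tcp_rot'])
E
```

```text
time_s: 12.3
tcp_pos: [0.6027, 0.086, 0.2065]
tcp_rot: [0.0, 0.056, 0.998, -0.0]
ft_force: [-0.3, 0.0, -0.3]
opening: 0.522
gripper_force: 61.4
[0.60276607 0.08615894 0.20638625] [ 1.29810375e-04  5.66873479e-02  9.98391958e-01 -1.60682507e-04]
```

View pics/m3.png

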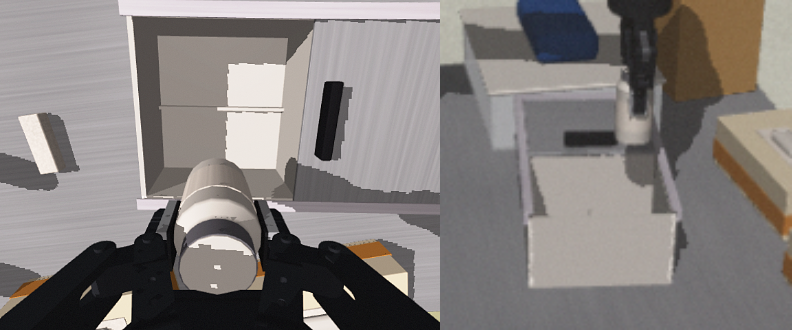

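The bay is clear. The fence runs at rows ~156-158 (full-size columns 233-412), and the bottle hangs straight above the rear bay. Quick check of the fence position before lowering.

Run:
```python
from h import *
import pickle
np.set_printoptions(precision=4,suppress=True)
m,im=pickle.load(open('w3.pkl','rb'))
th=-.12;R=np.array([[np.cos(th),-np.sin(th)],[np.sin(th),np.cos(th)]]);o=np.array([.5594,.0945])
k=1.4545
for n,p,z in(('fence',[(160*k,107*k),(283*k,109*k)],.018),('rib',[(333*k,82*k),(324*k,158*k)],.1255),('rails end',[(118*k,2),(137*k,208*k)],.110)):
    w=plane(m,p,z)[:,:2];print(n,w,'case',(w-o)@R)
print('tcp case',(get_obs()['tcp_pos'][:2]-o)@R)
```

```text
fence [[0.5492 0.0185]
 [0.5693 0.175 ]] case [[-0.001  -0.0767]
 [ 0.0002  0.0811]]
rib [[0.5377 0.1914]
 [0.6039 0.1852]] case [[-0.0332  0.0936]
 [ 0.0333  0.0954]]
rails end [[ 0.4556  0.0212]
 [ 0.6429 -0.0029]] case [[-0.0943 -0.0852]
 [ 0.0945 -0.0867]]
tcp case [ 0.0441 -0.0031]
```

```bash
python3 -m handwheel '[0,0,0.4,0,1, 0,0,0.6,0,1, 0,0,0.6,0,1, 0,0,0.5,0,1, 0,0,0.3,0,1, 0,0,0.15,0,1, 0,0,0.1,0,1, 0,0,0.05,0,1, 0,0,0,0,1, 0,0,0,0,1]'
```

```text
time_s: 13.65
tcp_pos: [0.603, 0.0884, 0.0446]
tcp_rot: [0.0, 0.055, 0.998, 0.0]
ft_force: [-0.6, -0.2, -1.3]
opening: 0.521
gripper_force: 61.4
```

```bash
python3 -m handwheel '[0,0,0.02,0,1, 0,0,0,0,0.4, 0,0,0,0,0, 0,0,0,0,0, 0,0,0,0,0, 0,0,-0.3,0,0, 0,0,-0.8,0,0, 0,0,-0.9,0,0, 0,0,-0.9,0,0]'
python3 - <<'E'
from h import *
import pickle
np.set_printoptions(precision=4,suppress=True)
m,im=cap('wrist','w4.png');S,si=cap('scene','s4.png');E,ei=cap('side','e4.png')
th=-.12;R=np.array([[np.cos(th),-np.sin(th)],[np.sin(th),np.cos(th)]]);o=np.array([.5594,.0945])
print(get_obs()['tcp_pos'])
P=np.r_[o+R@[.044,0],.096]
for n,M,I in(('w',m,im),('s',S,si),('e',E,ei)): print(n,proj(M,P))
cv2.imwrite('pics/m4.png',np.hstack([cv2.resize(im,(440,330)),cv2.resize(si[240:440,400:613],(352,330))])[:,:,::-1])
E
```

```text
time_s: 14.78
tcp_pos: [0.6026, 0.0879, 0.2199]
tcp_rot: [0.0, 0.056, 0.998, 0.0]
ft_force: [0.4, 0.2, -0.8]
opening: 0.999
gripper_force: 0.0
[0.6045 0.088  0.2212]
w [[317.1555 226.2158]]
s [[479.2207 356.6665]]
e [[336.9685 173.0146]]
```

View pics/m4.png

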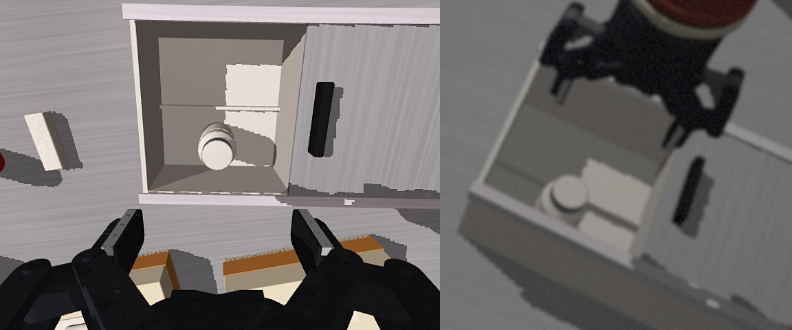

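Bottle stands upright where expected, with its cap at (316,224) against a predicted (317,226). Going to the jar.

```bash
python3 -m handwheel '[0.1875,-0.4,0,0,0, 0.1875,-0.65,0,0,0, 0.1875,-0.69,0,0,0, 0.1875,-0.69,0,0,0, 0.1875,-0.69,0,0,0, 0.1875,-0.69,0,0,0, 0.1875,-0.69,0,0,0, 0.1875,-0.69,0,0,0, 0.1875,-0.69,0,0,0, 0.1875,-0.47,0,0,0, 0,0,0,0,0, 0,0,0.5,0,0, 0,0,0,0,0]'
python3 - <<'E'
from h import *
ob=get_obs();print(ob['tcp_pos'],ob['tcp_rot'])
E
```

```text
time_s: 16.55
tcp_pos: [0.4479, -0.2764, 0.1853]
tcp_rot: [-0.002, 0.055, 0.998, 0.0]
ft_force: [0.2, -0.1, -0.3]
opening: 1.0
gripper_force: 0.0
[ 0.44789128 -0.27643742  0.18531642] [-1.89660975e-03  5.49496636e-02  9.98487229e-01  4.36439563e-04]
```

```bash
python3 -m handwheel '[-0.02,-0.01,0.8,0,0, 0,0,0.8,0,0, 0,0,0.5,0,0, 0,0,0.3,0,0, 0,0,0.13,0,0, 0,0,0,0,0, 0,0,0,0,0.2, 0,0,0,0,1, 0,0,0,0,1, 0,0,0,0,1, 0,0,0,0,1]'
```

```text
time_s: 17.92
tcp_pos: [0.4506, -0.2789, 0.0365]
tcp_rot: [0.001, 0.055, 0.998, 0.0]
ft_force: [-4.2, 2.4, 11.6]
opening: 0.653
gripper_force: 62.1
```

```bash
python3 -m handwheel '[0,0,-0.3,0,1, 0,0,-0.7,0,1, 0,0,-0.9,0,1, 0,0,-0.9,0,1, -0.037,0.3,0,0,1, -0.037,0.6,0,0,1, -0.037,0.65,0,0,1, -0.037,0.65,0,0,1, -0.037,0.65,0,0,1, -0.037,0.65,0,0,1, -0.037,0.65,0,0,1, -0.037,0.65,0,0,1, -0.037,0.65,0,0,1, -0.037,0.6,0,0,1, -0.037,0.33,0,0,1, 0,0,0,0,1, 0,0,0,0,1, 0,0,0,0,1]'
python3 - <<'E'
from h import *
np.set_printoptions(precision=4,suppress=True)
m,im=cap('wrist','w5.png');E,ei=cap('side','e5.png')
th=-.12;R=np.array([[np.cos(th),-np.sin(th)],[np.sin(th),np.cos(th)]]);o=np.array([.5594,.0945])
p=get_obs()['tcp_pos'];print(p,'case',(p[:2]-o)@R)
cv2.imwrite('pics/m5.png',np.hstack([cv2.resize(im,(440,330)),cv2.resize(ei[90:240,250:410],(352,330))])[:,:,::-1])
E
```

```text
time_s: 20.18
tcp_pos: [0.5165, 0.0975, 0.2033]
tcp_rot: [0.0, 0.056, 0.998, 0.0]
ft_force: [-0.3, 0.4, -1.0]
opening: 0.658
gripper_force: 64.2
[0.5165 0.0981 0.2033] case [-0.043  -0.0016]
```

View pics/m5.png

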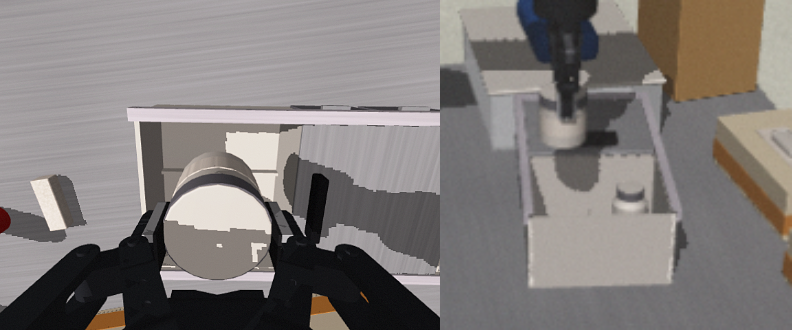

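Jar hangs straight over the front bay and the bottle still stands. Lowering.

```bash
python3 -m handwheel '[0,0,0.4,0,1, 0,0,0.6,0,1, 0,0,0.6,0,1, 0,0,0.5,0,1, 0,0,0.3,0,1, 0,0,0.13,0,1, 0,0,0.08,0,1, 0,0,0.05,0,1, 0,0,0,0,1, 0,0,0,0,1]'
```

```text
time_s: 21.52
tcp_pos: [0.5167, 0.0992, 0.0439]
tcp_rot: [0.0, 0.055, 0.998, 0.0]
ft_force: [-0.0, -0.1, -1.5]
opening: 0.657
gripper_force: 64.2
```

```bash
python3 -m handwheel '[0,0,0.03,0,1, 0,0,0.015,0,1, 0,0,0,0,1, 0,0,0,0,1]'
```

```text
time_s: 22.02
tcp_pos: [0.5165, 0.099, 0.0408]
tcp_rot: [-0.0, 0.055, 0.998, -0.0]
ft_force: [0.1, -1.2, -0.5]
opening: 0.661
gripper_force: 64.2
```

```bash
python3 -m handwheel '[0,0,0,0,0.3, 0,0,0,0,0, 0,0,0,0,0, 0,0,0,0,0, 0,0,-0.3,0,0, 0,0,-0.8,0,0, 0,0,-0.9,0,0, 0,0,-0.7,0,0, -0.185,0.4,0,0,0, -0.185,0.4,0,0,0, -0.185,0.4,0,0,0, -0.185,0.4,0,0,0, 0,0,0,0,0, 0,0,0,0,0]'
python3 - <<'E'
from h import *
np.set_printoptions(precision=4,suppress=True)
m,im=cap('wrist','w6.png');E,ei=cap('side','e6.png')
cv2.imwrite('pics/m6.png',np.hstack([cv2.resize(im,(440,330)),cv2.resize(ei[90:240,250:410],(352,330))])[:,:,::-1])
print(get_obs()['tcp_pos'])
r=im[100:280,300:345]
mk=(im.max(2)<45).astype(np.uint8);mk[280:]=0
for c in cv2.findContours(mk,0,2)[0]:
    if cv2.contourArea(c)>300:
        b=cv2.boxPoints(cv2.minAreaRect(c));print(b.tolist(),plane(m,b,.1255)[:,:2].mean(0))
E
```

```text
time_s: 23.78
tcp_pos: [0.5712, 0.1886, 0.2036]
tcp_rot: [0.0, 0.056, 0.998, -0.0]
ft_force: [0.4, -1.2, 0.5]
opening: 1.001
gripper_force: 0.0
[0.5711 0.1885 0.2034]
[[311.87506103515625, 278.998046875], [313.28436279296875, 188.80133056640625], [328.4993896484375, 189.0390625], [327.090087890625, 279.23577880859375]] [0.5647 0.1925]
```

View pics/m6.png

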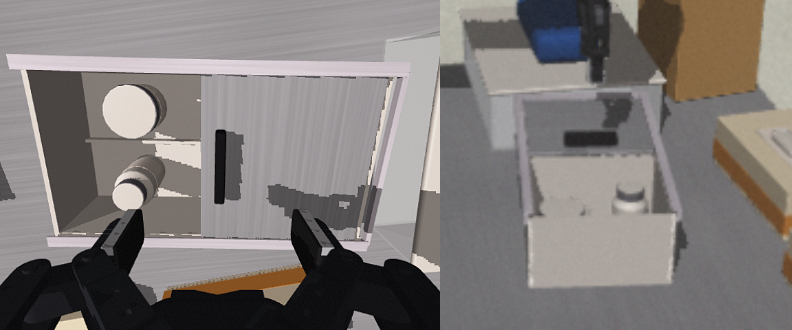

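Both stand in their bays and the rib is at (320,235). Straddle the rib, grip, and slide shut.

```bash
python3 -m handwheel '[0,0.03,0.5,-0.01,0, 0,0,0.5,0,0, 0,0,0.3,0,0, 0,0,0.18,0,0, 0,0,0,0,0, 0,0,0,0,0.5, 0,0,0,0,1, 0,0,0,0,1, 0,0,0,0,1, 0,0,0,0,1]'
```

```text
time_s: 25.12
tcp_pos: [0.5715, 0.1914, 0.1144]
tcp_rot: [0.0, 0.052, 0.999, 0.0]
ft_force: [-2.2, -0.3, 3.9]
opening: 0.089
gripper_force: 60.0
```

```bash
python3 -m handwheel '[0,-0.15,0,0,1, 0,-0.3,0,0,1, 0,-0.35,0,0,1, 0,-0.35,0,0,1, 0,-0.35,0,0,1, 0,-0.35,0,0,1, 0,-0.35,0,0,1, 0,-0.25,0,0,1, 0,-0.15,0,0,1, 0,-0.1,0,0,1, 0,0,0,0,1, 0,0,0,0,1]'
```

```text
time_s: 26.62
tcp_pos: [0.5507, 0.0305, 0.1141]
tcp_rot: [-0.004, 0.052, 0.999, 0.001]
ft_force: [-24.5, 4.1, 25.3]
opening: 0.095
gripper_force: 63.0
```

```bash
python3 -m handwheel '[0.03,0,0,0,1, 0.02,-0.03,0,0,1, 0,-0.03,0,0,1, 0,0,0,0,1]'
```

```text
time_s: 27.12
tcp_pos: [0.5506, 0.0304, 0.1143]
tcp_rot: [-0.001, 0.05, 0.999, 0.002]
ft_force: [-6.2, 12.5, 9.8]
opening: 0.094
gripper_force: 61.1
```

At the hard stop (y force rose, no motion). Release, lift, verify.

```bash
python3 -m handwheel '[0,0,0,0,0.8, 0,0,0,0,0, 0,0,0,0,0, 0,0,0,0,0, 0,0,-0.3,0,0, 0,0,-0.7,0,0, 0,0,-0.9,0,0, 0,0,-0.9,0,0, 0,0,0,0,0, 0,0,0,0,0]'
python3 - <<'E'
from h import *
np.set_printoptions(precision=4,suppress=True)
m,im=cap('wrist','w7.png');S,si=cap('scene','s7.png')
cv2.imwrite('pics/m7.png',np.hstack([cv2.resize(im,(440,330)),cv2.resize(si,(352,330))])[:,:,::-1])
th=-.12;R=np.array([[np.cos(th),-np.sin(th)],[np.sin(th),np.cos(th)]]);o=np.array([.5594,.0945])
mk=(im.max(2)<45).astype(np.uint8);mk[290:]=0
for c in cv2.findContours(mk,0,2)[0]:
    if cv2.contourArea(c)>300:
        b=cv2.boxPoints(cv2.minAreaRect(c));q=plane(m,b,.1255)[:,:2].mean(0);print(b.tolist(),'case',(q-o)@R)
E
```

```text
time_s: 28.38
tcp_pos: [0.5514, 0.0269, 0.2826]
tcp_rot: [0.0, 0.051, 0.999, 0.0]
ft_force: [-0.9, 0.2, -0.5]
opening: 0.999
gripper_force: 0.0
[[313.002685546875, 251.9273681640625], [315.99114990234375, 169.7451171875], [327.2852783203125, 170.15582275390625], [324.29681396484375, 252.33807373046875]] case [-0.002  -0.0642]
```

View pics/m7.png

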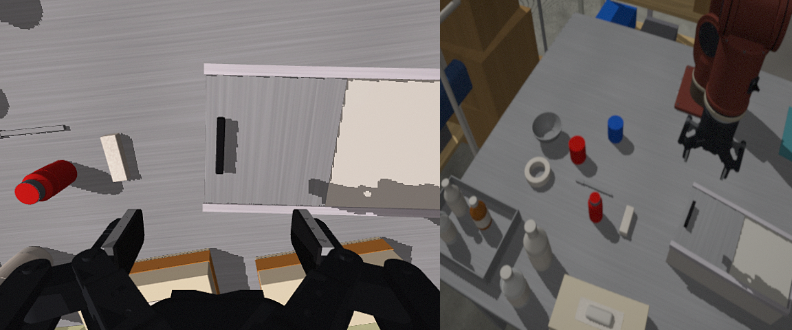

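The cover now reaches the case's right wall with no gap, its rib at case y -64 mm (nominally -66), and the bystanders look in place. The robot is clear, so I'm handing in.

```bash
python3 -c "
from workcell import sign_off
print(sign_off())"
```

```text
the job is handed in; nothing more can be done
None
```

I handed the job in at about 28 s of the 72 s allowed: bottle standing in the rear bay, jar in the front bay, cover slid shut to its stop, and bystanders in place as far as the last pictures show; no verdict came back.

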